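# Open the label cassette of the market scale without letting it shoot out

## Task

Open the label cassette of the scale so that its roll can be changed: press the green release key with one finger and, as the blue-fronted cassette springs out, stop it with the other finger before it has run more than about 8 cm. Then let it come out slowly against that finger all the way to its end stop, and take the hand away. Grip and lift nothing, and leave everything else on the counter where it is.

Things in the scene. Friction and masses are not known exactly. Their poses are not given: they have to be found in the camera images.
- scale: fixed white counter scale, 300 deep x 400 wide, top at 100. Origin on the table under the middle of the housing's front face; x points back into the housing, away from the operator, y to the operator's left, z up. Steel weighing plate x 57 to 293, top at 124; display at the back left up to 235. Grey keypad deck before the housing: x -110 to 0, y -80 to 200, top at 46; right of it bare table
- key_top (a point): middle of the top face of the green release key, a piano key 36 (x) by 30 (y) mm standing 12 mm proud of the keypad deck, axes as the scale's. At rest it lies at (-75, -58, 58) mm in the scale's frame. The key is pressed straight down
- release_key (a joint): travel of the release key, m: 0 up, 0.010 fully down; its spring pushes back with about 1 N at the top and 3 N fully down. Pressed more than 5 mm (about 2 N) it frees the cassette at once; it comes up again by itself
- label_cassette: label cassette with blue front plate 96 wide (y), 58 high (20 to 78 above the table), 14 thick. Origin: middle of the front face, axes as the scale's. Closed it lies at (-14, -137, 49) mm in the scale's frame: 61 mm behind the key's middle, its near edge 31 mm right of it. It comes out along the scale's -x, over bare table; behind it the tray with the roll, no wider
- cassette_travel (a joint): how far the cassette is out, m: 0 closed and latched, 0.150 at its end stop. A spring drives it out all the way with 2 N (1.4 N at the end), mass about 0.4 kg. Let go, it is past 90 mm in about 0.4 s at over 0.3 m/s, too quick for the finger that pressed; a finger standing in its path stops it. At the end stop it stays by itself
- cheese_low: loose white cheese 112 across, 34 high, on the table at the right, with cheese_high on top of it; origin at the centre of its underside
- cheese_high: loose white cheese 108 across, 34 high, lying on cheese_low; origin at the centre of its underside
- spare_roll: loose spare label roll standing upright on the table (white, orange core) to the right of the cassette, 62 across, 56 high; origin at the centre of its underside
- jar: loose green glass jar with brass lid, 72 across, 95 high, at the left; origin at the centre of its underside
- card_terminal: loose black card terminal lying in front of the keypad deck, 165 long (its x), 78 wide, 43 high; origin at the centre of its underside
- coin_dish: loose dark wooden coin dish, 130 across, 22 high, at the left; origin at the centre of its underside
- cheese_spatula: loose spatula with wooden handle lying on the table at the right, 240 long, up to about 30 high; origin between its ends

How it is judged:
By the outcome, as a careful person would: the job done as asked, in the order asked, and still so for the second after the job is handed in, with the robot touching nothing.
It also fails if it takes over 38 s, if anything falls off the work surface, if the arm or the gripper's body presses on something with over 40 N, if the wrist force passes 120 N, or if a joint passes its speed limit or range.

## Robot

A 7-joint arm with a two-finger parallel gripper is mounted at the origin on the work surface. World frame = base frame: x ahead of the robot, y to its left, z up, the work surface at z = 0. Lengths are in m, angles in rad, forces in N, time in s.
With the tool pointing down it reaches from about 0.4 to 0.85 m from the base axis. Payload 10.4 kg.
Tool frame: the origin (TCP) lies at the very end of the fingers, on their centre line; the grasp point (between the pads) lies 19 mm behind it; z points along the fingers, y is the line along which they close (so a half turn about z gives the same grasp; the last joint's range is limited). The gripper opens to 87 mm and grips with 3 to 60 N. Pads are 19 mm wide; open, the fingers measure 117 mm over their backs; the gripper's body (75 mm by 190 mm) begins 51 mm behind the grasp point.
Start: joints at [1.119, 0.332, -0.065, 1.46, 0.022, 1.35, -0.088], TCP at [0.26, -0.568, 0.223] pointing down, gripper open.
Joint ranges: [-2.6, 2.6], [-0.5, 2.12], [-1.47, 1.34], [0.16, 2.42], [-1.27, 4.41], [0.06, 2.06], [-2.6, 2.6]. Speed limits (rad/s): [2.22, 2.22, 2.79, 2.79, 3.14, 3.14, 3.14].

## Interface

Orientations are given as a unit quaternion [x, y, z, w].
In Python, from bench import * gives the robot as it stands.
- The arm moves only by the tool step_arm, never from a script. Its arguments are lists of equal length, an entry for each row: "delta_pos": the shift along the world's x, y, z in units of 25 mm (1.0 is 25 mm), a list of three; "turn": the turn about the world's z in units of 0.12 rad (1.0 is 0.12 rad). In form: {"delta_pos": [[tx, ty, tz], ...], "turn": [turn, ...]}. A call has 1 to 12 rows; each row shifts and turns the commanded pose from where the row before left it; what a row does not reach is not made up. A row lasts 1/10 s, in which the tool goes at most 50 mm and 8.59 degrees, less where a joint would pass 70% of its speed; a pose out of reach is approached as far as the arm can. A call with a number of a shift or a turn outside -1 to 1 is refused whole. A call with a gripper value outside its range is refused whole. "grip" is the closure, from 0 (fully open) to 1 (shut), set as the call begins (left out, the last holds). The fingers move at their own pace and stop on an object; "newtons" is the grip in N (left out, the last holds). Time passes only in rows, so rows that do not move let the fingers close. It gives the time, the measured TCP pose, the force, the opening and the grip force at its end, in the units of the state.
- read_state(): the state, without advancing time (a new reading comes with each control period).
- camera(name): name is "scene" or "top"; returns a dict with "image" (384x512x3 uint8, red, green, blue), "z_map" (384x512 float32, m along the optical axis (not along the pixel's ray), 0 where there is no reading), "mtx" (3x3 intrinsics, pixels), "dist" ([k1, k2, p1, p2, k3] as OpenCV has them; the pictures are not rectified), "view" (4x4, takes a point from world to camera coordinates). Camera axes: x right, y up, looking along -z (the intrinsics and any distortion apply to the point x, -y, -z); pixel columns grow to the right and rows downward; lengths in m; the calibration is good to about 2 mm. A picture is of the moment at which its call begins.
- close_job(): hands the job in; it is judged then, once.
The state is a dict: "time": time; "joint_positions": joint angles; "joint_vel": joint speeds; "joint_torque": joint torques, N m; "ee_pos": TCP position; "eef_rot": TCP orientation; "ft_force": force on the tool from outside, world axes, zero at the start; "torque": the same for the moment, N m; "width": finger opening in m; "grip_force": force on a finger pad.
Only numpy, scipy, OpenCV 4.12 (cv2) and the standard library are available. Lean on these libraries where they do the work, as an engineer would, in place of code of your own. Each camera call takes 0.05 s, during which the arm holds its last target. There are 200 camera calls.

## Working session

There is one attempt and no reset: what is moved stays moved. The work goes in short steps, Python scripts to look and compute and a tool call to move; the robot and the scene stay as the last step left them, time stands still between calls to the robot, and variables do not carry over. Pictures are saved under pics/ and viewed, at most 10 in all, crops included, and the job is handed in when it is done.

Besides the shell and the picture viewer there is one more tool, called after "Call:" in YAML: its name, and indented under it one key for each argument. step_arm: Moves the arm, as the interface text tells. Shifts and turns lie within -1 to 1; 1 stands for 25 mm of shift or 0.12 rad of turn. Its arguments: {"type":"object","properties":{"delta_pos":{"type":"array"},"turn":{"type":"array"},"grip":{"type":"number"},"newtons":{"type":"number"}},"required":["delta_pos","turn"]}

```bash
mkdir -p pics; cat > h.py <<'E'
from bench import *
import numpy as np, cv2
def cloud(c):
    h,w=c["z_map"].shape
    u,v=np.meshgrid(np.arange(w),np.arange(h))
    p=cv2.undistortPoints(np.stack([u,v],-1).reshape(-1,1,2).astype(np.float64),np.array(c["mtx"]),np.array(c["dist"])).reshape(h,w,2)
    z=c["z_map"]
    P=np.stack([p[...,0]*z,-p[...,1]*z,-z,np.ones_like(z)],-1)
    W=P@np.linalg.inv(np.array(c["view"])).T
    W[z==0]=np.nan
    return W[...,:3]
E
python3 - <<'E'
from h import *
for n in("top","scene"):
    c=camera(n); cv2.imwrite(f"pics/{n}0.png",cv2.resize(c["image"][...,::-1],(800,600))); 
    np.savez(f"{n}.npz",**c)
    W=cloud(c); hsv=cv2.cvtColor(c["image"],cv2.COLOR_RGB2HSV)
    for nm,lo,hi in(("green",(45,90,50),(85,255,255)),("blue",(95,120,50),(125,255,255))):
        m=cv2.inRange(hsv,lo,hi); k,l,s,ce=cv2.connectedComponentsWithStats(m)
        for i in range(1,k):
            if s[i,4]>25: print(n,nm,ce[i].round(1),s[i,4],np.nanmedian(W[l==i],0).round(4),np.nanpercentile(W[l==i],[3,97],axis=0).round(3).tolist())
print(read_state())
E
```

```text
top green [281.9  47.4] 34 [ 0.9997 -0.0883  0.1965] [[0.998, -0.113, 0.185], [1.002, -0.066, 0.204]]
top green [  3.7 103.9] 540 [ 0.9672  1.2225 -0.3746] [[0.798, 1.215, -0.408], [1.093, 1.229, -0.336]]
top green [306.9 168.1] 82 [ 0.6171 -0.1918  0.0571] [[0.601, -0.206, 0.044], [0.636, -0.177, 0.063]]
top green [128.8 227.1] 49 [0.394  0.4304 0.0664] [[0.362, 0.424, 0.057], [0.424, 0.451, 0.074]]
top green [475.4 246.3] 78 [ 0.3542 -0.7787  0.0759] [[0.32, -0.798, 0.063], [0.382, -0.773, 0.087]]
top blue [330.  150.8] 112 [ 0.6784 -0.2696  0.0771] [[0.67, -0.316, 0.031], [0.686, -0.229, 0.082]]
top blue [249.7 195.8] 176 [0.5153 0.0101 0.0267] [[0.491, -0.019, 0.022], [0.543, 0.039, 0.032]]
top blue [ 10.3 225.8] 36 [0.3936 0.8449 0.1051] [[0.366, 0.84, 0.047], [0.401, 0.852, 0.12]]
top blue [ 17. 229.] 28 [0.3753 0.8437 0.064 ] [[0.369, 0.839, 0.009], [0.384, 0.848, 0.091]]
scene green [ 62.1 153.6] 115 [ 0.2667 -0.6982  0.0781] [[0.237, -0.733, 0.066], [0.278, -0.678, 0.086]]
scene green [  8.5 156.6] 118 [ 0.2649 -0.8915  0.0776] [[0.233, -0.921, 0.066], [0.276, -0.877, 0.088]
[... 562 characters left out ...]
,  0.33277978, -0.0647135 ,  1.46082436,  0.02158717,
        1.34986632, -0.08851339]), 'joint_vel': array([ 2.23742023e-05, -8.30986796e-04, -9.99926620e-04, -3.22647146e-03,
        9.55295316e-04, -4.54614910e-04,  5.74212589e-04]), 'joint_torque': array([ 2.03945565e-03, -6.24544430e+01,  2.51031120e-02, -3.90719569e+01,
       -6.14080369e-02,  3.65655811e-02,  7.34687524e-05]), 'ee_pos': array([ 0.25974872, -0.5681156 ,  0.2218673 ]), 'eef_rot': array([ 9.77100645e-01,  2.12776833e-01, -1.42704469e-04, -5.74061333e-04]), 'ft_force': array([ 0.3612986 ,  0.04308988, -0.5257448 ]), 'torque': array([-0.03700878, -0.00285969,  0.01686779]), 'grip_force': 0.0, 'width': 0.08700413313096038}
```

View pics/top0.png

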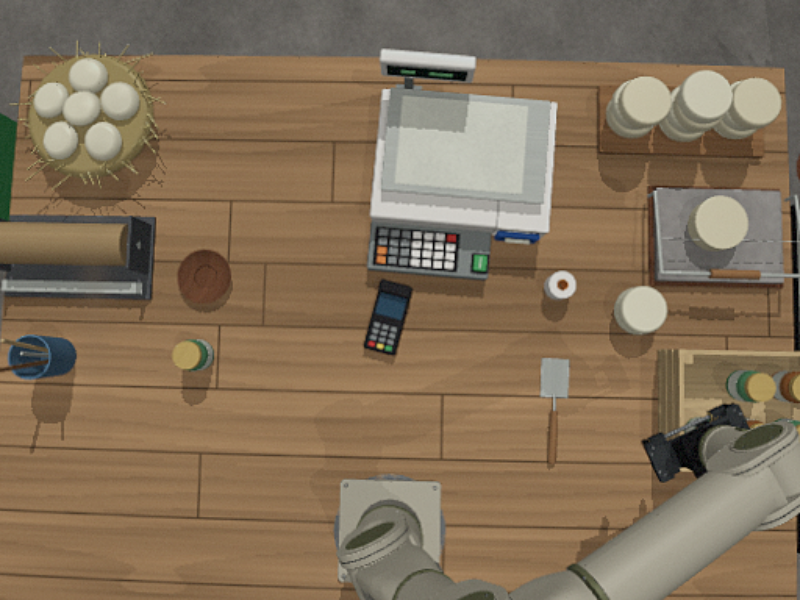

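View pics/scene0.png

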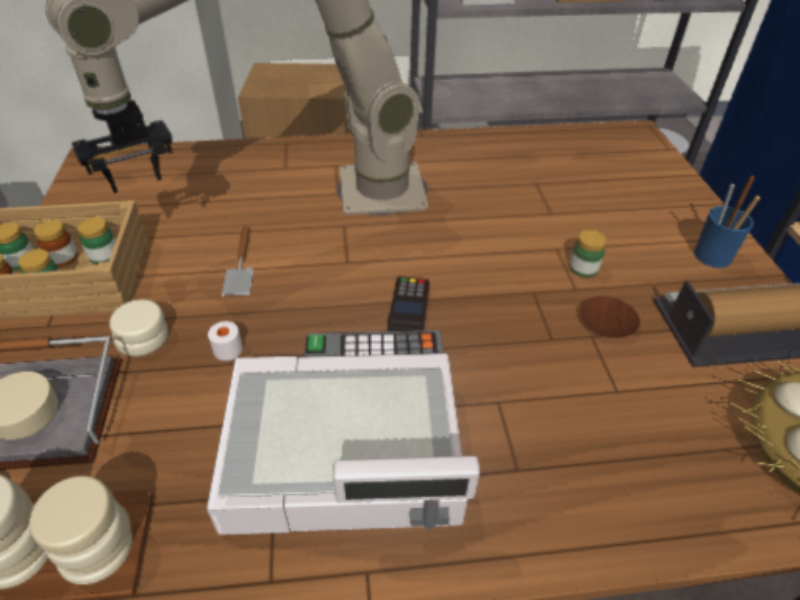

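Both views agree. In the top view (800x600) the green key is at (480,262) and the blue front at (517,238). The roll is at (561,285), clear of the cassette's path, and the terminal is at (388,318). The scale is turned a few degrees, so I'll fit its pose next.

```bash
python3 - <<'E'
from h import *
for n in("top","scene"):
    c=dict(np.load(n+".npz")); W=cloud(c).reshape(-1,3)
    b=(W[:,0]>.6)&(W[:,0]<1.05)&(W[:,1]>-.4)&(W[:,1]<.15)
    for lo,hi in((.09,.11),(.09,.13),(.115,.135)):
        q=W[b&(W[:,2]>lo)&(W[:,2]<hi)][:,:2]
        print(n,lo,hi,len(q),cv2.minAreaRect((q*1000).astype(np.float32)))
    W=W.reshape(384,512,3);hsv=cv2.cvtColor(c["image"],cv2.COLOR_RGB2HSV)
    m=(cv2.inRange(hsv,(45,90,50),(85,255,255))>0)&(np.abs(W[...,2]-.058)<.005)&(np.hypot(W[...,0]-.62,W[...,1]+.19)<.05)
    print("key",m.sum(),cv2.minAreaRect((W[m][:,:2]*1000).astype(np.float32)))
    m=(cv2.inRange(hsv,(95,120,40),(125,255,255))>0)&(np.hypot(W[...,0]-.68,W[...,1]+.27)<.08)
    if m.sum(): print("blue",cv2.minAreaRect((W[m][:,:2]*1000).astype(np.float32)), W[m].min(0))
    # front edge of housing: line fit
    t=b.reshape(384,512)&(np.abs(W[...,2]-.1)<.006)
    q=W[t]; f=[]
    for y in np.arange(-.29,.06,.01):
        s=q[np.abs(q[:,1]-y)<.005]
        if len(s)>3:f.append((y,s[:,0].min()))
    f=np.array(f); p=np.polyfit(f[:,0],f[:,1],1); print("front slope",p, "yaw deg",np.degrees(np.arctan(-p[0])), np.std(f[:,1]-np.polyval(p,f[:,0])))
    r=W[(W[...,2]>.052)&(W[...,2]<.06)&(np.hypot(W[...,0]-.57,W[...,1]+.35)<.07)]
    if len(r): print("roll",r.mean(0),r.min(0),r.max(0))
E
```

```text
top 0.09 0.11 2609 ((850.52880859375, -149.1598358154297), (400.49407958984375, 309.4345397949219), 85.5122299194336)
top 0.09 0.13 9357 ((851.4212646484375, -149.2298583984375), (400.49407958984375, 311.2250061035156), 85.5122299194336)
top 0.115 0.135 6878 ((879.6095581054688, -151.40370178222656), (358.7588806152344, 256.2798767089844), 85.86103820800781)
key 63 ((619.308349609375, -191.6243438720703), (32.913475036621094, 29.169450759887695), 0.6307981610298157)
blue ((679.6704711914062, -273.5885925292969), (91.16155242919922, 14.010446548461914), 83.30001831054688) [ 0.66796734 -0.31881795  0.02546322]
front slope [0.08025678 0.70934229] yaw deg -4.588539809958026 0.0011719539394071084
roll [ 0.57354637 -0.37767312  0.05596271] [ 0.54309184 -0.40633543  0.05213146] [ 0.60405624 -0.34778868  0.05998441]
scene 0.09 0.11 3087 ((857.3944702148438, -153.04515075683594), (402.19671630859375, 327.23968505859375), 85.6866455078125)
scene 0.09 0.13 12470 ((857.6990966796875, -153.068115234375), (402.19671630859375, 327.8504638671875), 85.6866455078125)
scene 0.115 0.135 9414 ((884.132080078125, -154.7825164794922), (361.8856201171875, 271.79766845703125), 85.07292175292969)
key 67 ((619.6651000976562, -194.80224609375), (28.60923194885254, 33.22104263305664), 88.33834075927734)
front slope [0.07466436 0.70777677] yaw deg -4.270029805293589 0.001842992709452953
roll [ 0.57345735 -0.3818432   0.05693242] [ 0.53966467 -0.41289614  0.05204278] [ 0.60275883 -0.35215208  0.05995819]
```

Call:
step_arm:
  delta_pos:
    - [0.5, 0.5, 0]
    - [1, 0.9, 0]
    - [1, 0.9, 0]
    - [1, 0.9, 0]
    - [1, 0.9, 0]
    - [1, 0.9, 0]
    - [1, 0.9, 0]
    - [1, 0.9, 0]
    - [1, 0.9, 0]
    - [1, 0.9, 0]
    - [1, 0.9, 0]
    - [1, 0.9, 0]
  turn: [-0.2, -0.2, -0.2, -0.2, -0.2, -0.2, -0.2, -0.2, -0.2, -0.2, -0.2, -0.2]
  grip: 0

```text
time: 1.3
ee_pos: [0.5481, -0.3074, 0.2222]
eef_rot: [0.998, 0.07, -0.0, -0.0]
ft_force: [0.7, -0.1, -0.2]
width: 0.087
grip_force: 0.0
```

Call:
step_arm:
  delta_pos:
    - [1, 0.9, 0]
    - [1, 0.8, 0]
    - [0.6, 0.6, -0.3]
    - [0.3, 0.2, -0.6]
    - [0, 0, -0.8]
    - [0, 0, -0.8]
    - [0, 0, -0.8]
    - [0, 0, -0.5]
    - [0, 0, 0]
    - [0, 0, 0]
    - [0, 0, 0]
  turn: [-0.08, 0, 0, 0, 0, 0, 0, 0, 0, 0, 0]

```text
time: 2.4
ee_pos: [0.6204, -0.2463, 0.1288]
eef_rot: [0.998, 0.065, 0.001, 0.0]
ft_force: [0.4, -0.8, 1.4]
width: 0.0869
grip_force: 0.0
```

```bash
python3 - <<'E'
from h import *
s=read_state();q=s["eef_rot"];print(s["time"],s["ee_pos"],s["ft_force"],s["width"],2*np.degrees(np.arctan2(q[1],q[0]))-90)
E
```

```text
2.4 [ 0.62039552 -0.24632661  0.12877087] [ 0.37814314 -0.76697349  1.41254666] 0.08692750951751721 -82.49539775381714
```

Call:
step_arm:
  delta_pos:
    - [0.17, 0.11, 0]
    - [0, 0, -0.5]
    - [0, 0, -0.6]
    - [0, 0, -0.6]
    - [0, 0, -0.35]
    - [0, 0, 0]
    - [0, 0, 0]
    - [0, 0, 0]
  turn: [0, 0, 0, 0, 0, 0, 0, 0]

```text
time: 3.2
ee_pos: [0.6246, -0.2433, 0.077]
eef_rot: [0.998, 0.066, 0.001, 0.0]
ft_force: [-0.3, -0.8, 0.2]
width: 0.0871
grip_force: 0.0
```

```bash
python3 - <<'E'
from h import *
s=read_state();print(s["time"],s["ee_pos"],s["ft_force"])
a=camera("top")["image"][110:230,240:400]; b=camera("scene")["image"][140:260,110:270]
cv2.imwrite("pics/c1.png",cv2.resize(np.vstack([a,b]),(640,600) if 0 else (800,600),interpolation=cv2.INTER_CUBIC)[...,::-1] if 0 else cv2.resize(np.hstack([a,b]),(800,300),interpolation=cv2.INTER_CUBIC)[...,::-1])
E
```

```text
3.2 [ 0.62458966 -0.24332963  0.07704966] [-0.31932045 -0.80636143  0.23361846]
```

View pics/c1.png

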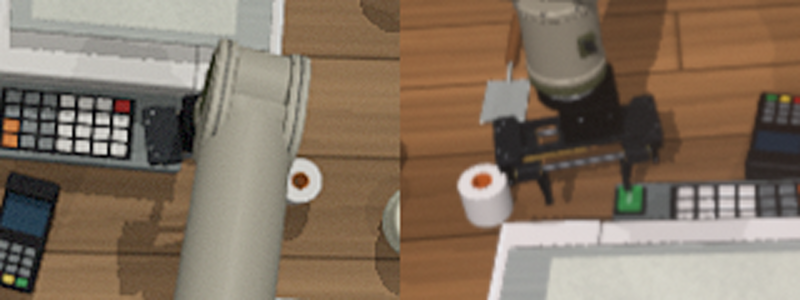

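The crop shows the left finger over the green key (628,195) and the right finger in front of the cassette, with the roll clear at (485,195). Next I press the key.

Call:
step_arm:
  delta_pos:
    - [0, 0, -0.3]
    - [0, 0, -0.3]
    - [0, 0, -0.2]
    - [0, 0, -0.1]
    - [0, 0, -0.1]
    - [0, 0, -0.06]
    - [0, 0, 0]
    - [0, 0, 0]
    - [0, 0, 0]
    - [0, 0, 0]
    - [0, 0, 0]
    - [0, 0, 0]
  turn: [0, 0, 0, 0, 0, 0, 0, 0, 0, 0, 0, 0]

```text
time: 4.5
ee_pos: [0.624, -0.2432, 0.0497]
eef_rot: [0.998, 0.066, -0.0, -0.0]
ft_force: [-3.6, 0.2, 2.8]
width: 0.0872
grip_force: 2.4
```

```bash
cat > cas.py <<'E'
from h import *
import sys
s=read_state();print(s["time"],s["ee_pos"],s["ft_force"])
O=np.array([.699,-.141]);th=np.radians(-4.45);R=np.array([[np.cos(th),-np.sin(th)],[np.sin(th),np.cos(th)]])
for n in("top","scene"):
    c=camera(n);W=cloud(c);hsv=cv2.cvtColor(c["image"],cv2.COLOR_RGB2HSV)
    L=(W[...,:2]-O)@R
    m=(cv2.inRange(hsv,(95,110,40),(125,255,255))>0)&(L[...,0]>-.25)&(L[...,0]<.03)&(L[...,1]<-.082)&(L[...,1]>-.2)
    print(n,m.sum(), (np.nanpercentile(L[m],[5,50,95],axis=0).round(4).tolist(),np.nanmax(W[m][:,2])) if m.sum() else "")
    if len(sys.argv)>1:
        a=c["image"][110:230,240:400] if n=="top" else c["image"][140:260,110:270]
        b=a if n=="top" else np.hstack([b,a])
if len(sys.argv)>1: cv2.imwrite(f"pics/{sys.argv[1]}.png",cv2.resize(b,(800,300),interpolation=cv2.INTER_CUBIC)[...,::-1])
E
python3 cas.py c2
```

```text
4.5 [ 0.62395385 -0.243165    0.04972753] [-3.60907153  0.23408136  2.79054506]
top 0 
scene 146 ([[-0.0437, -0.1811], [-0.035, -0.1374], [-0.0319, -0.0942]], np.float64(0.08268259137707767))
```

View pics/c2.png

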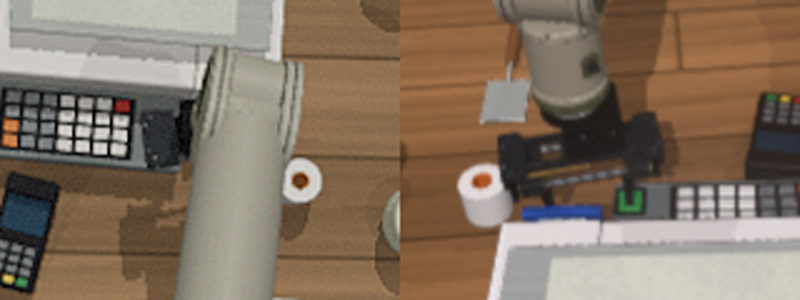

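The cassette was caught at about 30 mm. In the scene crop its blue plate (560,212) rests on the right finger. Next I lift off the key while keeping the overlap on the plate, then retreat slowly along the scale's -x.

Call:
step_arm:
  delta_pos:
    - [0, 0, 0.1]
    - [0, 0, 0.15]
    - [0, 0, 0.15]
    - [0, 0, 0.15]
    - [0, 0, 0.1]
    - [0, 0, 0]
    - [0, 0, 0]
    - [-0.04, 0.003, 0]
    - [-0.08, 0.006, 0]
    - [-0.12, 0.009, 0]
    - [-0.12, 0.009, 0]
    - [-0.12, 0.009, 0]
  turn: [0, 0, 0, 0, 0, 0, 0, 0, 0, 0, 0, 0]

```text
time: 5.8
ee_pos: [0.6118, -0.2423, 0.0661]
eef_rot: [0.998, 0.065, -0.0, 0.0]
ft_force: [-1.9, -1.4, 0.7]
width: 0.0867
grip_force: 0.8
```

Call:
step_arm:
  delta_pos:
    - [-0.12, 0.009, 0]
    - [-0.12, 0.009, 0]
    - [-0.12, 0.009, 0]
    - [-0.12, 0.009, 0]
    - [-0.12, 0.009, 0]
    - [-0.12, 0.009, 0]
    - [-0.12, 0.009, 0]
    - [-0.12, 0.009, 0]
    - [-0.12, 0.009, 0]
    - [-0.12, 0.009, 0]
    - [-0.12, 0.009, 0]
    - [-0.12, 0.009, 0]
  turn: [0, 0, 0, 0, 0, 0, 0, 0, 0, 0, 0, 0]

```text
time: 7.0
ee_pos: [0.5759, -0.2395, 0.0661]
eef_rot: [0.998, 0.066, -0.0, 0.0]
ft_force: [-1.9, -1.5, -0.1]
width: 0.0865
grip_force: 0.7
```

```bash
python3 cas.py
```

```text
7.0 [ 0.57586498 -0.23954055  0.06605119] [-1.9313857  -1.49544831 -0.10274376]
top 0 
scene 196 ([[-0.0899, -0.1827], [-0.0836, -0.1321], [-0.0801, -0.0933]], np.float64(0.08311717906768834))
```

Call:
step_arm:
  delta_pos:
    - [-0.12, 0.009, 0]
    - [-0.12, 0.009, 0]
    - [-0.12, 0.009, 0]
    - [-0.12, 0.009, 0]
    - [-0.12, 0.009, 0]
    - [-0.12, 0.009, 0]
    - [-0.12, 0.009, 0]
    - [-0.12, 0.009, 0]
    - [-0.12, 0.009, 0]
    - [-0.12, 0.009, 0]
    - [-0.12, 0.009, 0]
    - [-0.12, 0.009, 0]
  turn: [0, 0, 0, 0, 0, 0, 0, 0, 0, 0, 0, 0]

```text
time: 8.3
ee_pos: [0.5399, -0.2369, 0.0661]
eef_rot: [0.998, 0.066, 0.0, 0.0]
ft_force: [-0.6, -0.5, -0.4]
width: 0.0873
grip_force: 0.6
```

Call:
step_arm:
  delta_pos:
    - [-0.12, 0.009, 0]
    - [-0.12, 0.009, 0]
    - [-0.12, 0.009, 0]
    - [-0.12, 0.009, 0]
    - [-0.12, 0.009, 0]
    - [-0.12, 0.009, 0]
    - [-0.12, 0.009, 0]
    - [-0.12, 0.009, 0]
    - [-0.12, 0.009, 0]
    - [-0.12, 0.009, 0]
    - [-0.12, 0.009, 0]
    - [-0.12, 0.009, 0]
  turn: [0, 0, 0, 0, 0, 0, 0, 0, 0, 0, 0, 0]

```text
time: 9.5
ee_pos: [0.5039, -0.2341, 0.0661]
eef_rot: [0.998, 0.066, 0.0, 0.0]
ft_force: [0.5, -0.2, 0.1]
width: 0.087
grip_force: 0.0
```

Call:
step_arm:
  delta_pos:
    - [-0.12, 0.009, 0]
    - [-0.12, 0.009, 0]
    - [-0.12, 0.009, 0]
    - [-0.12, 0.009, 0]
    - [-0.12, 0.009, 0]
    - [-0.12, 0.009, 0]
    - [-0.12, 0.009, 0]
    - [0, 0, 0]
  turn: [0, 0, 0, 0, 0, 0, 0, 0]

```text
time: 10.3
ee_pos: [0.4827, -0.2327, 0.0661]
eef_rot: [0.998, 0.065, -0.0, 0.0]
ft_force: [-0.1, -0.2, -0.2]
width: 0.0874
grip_force: 0.0
```

```bash
python3 cas.py c3
```

```text
10.3 [ 0.48272937 -0.23267069  0.06606726] [-0.08009459 -0.18721094 -0.15259   ]
top 12 ([[-0.1611, -0.096], [-0.157, -0.0923], [-0.1529, -0.0895]], np.float64(0.08606833611828102))
scene 172 ([[-0.1603, -0.1834], [-0.1543, -0.1293], [-0.1509, -0.0949]], np.float64(0.08362737072956716))
```

View pics/c3.png

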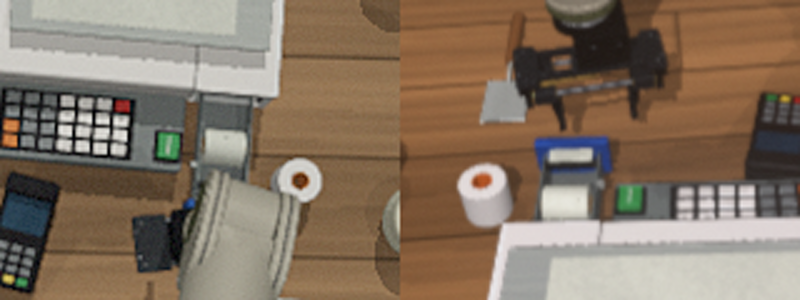

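The cassette is fully out (front at about -163 mm, against -164 at the end stop), the key is up again and the fingers are clear of it. I'll take the hand away now.

Call:
step_arm:
  delta_pos:
    - [-0.1, 0, 0.3]
    - [-0.1, 0, 0.6]
    - [0, 0, 0.8]
    - [0, 0, 0.8]
    - [0, 0, 0.8]
    - [0, 0, 0.8]
    - [0, 0, 0.6]
    - [0, -0.5, 0.3]
    - [0, -0.7, 0]
    - [0, -0.5, 0]
    - [0, 0, 0]
    - [0, 0, 0]
  turn: [0, 0, 0, 0, 0, 0, 0, 0, 0, 0, 0, 0]

```text
time: 11.6
ee_pos: [0.4777, -0.2753, 0.1901]
eef_rot: [0.998, 0.065, -0.001, -0.001]
ft_force: [0.5, 0.5, -0.1]
width: 0.0869
grip_force: 0.0
```

```bash
python3 cas.py && python3 -c "
from bench import *
print(close_job())"
```

```text
11.6 [ 0.47766431 -0.27525658  0.19007588] [ 0.46294808  0.539378   -0.05266961]
top 73 ([[-0.1817, -0.1367], [-0.1602, -0.1076], [-0.1534, -0.0904]], np.float64(0.3648165514291406))
scene 167 ([[-0.1598, -0.1835], [-0.154, -0.1276], [-0.1508, -0.0948]], np.float64(0.08239409246077667))
the job is handed in; nothing more can be done
None
```

I pressed the green key, caught the cassette at about 30 mm, and let it out slowly against the finger to its end stop; the hand is clear, nothing else was touched as far as the pictures show, and the job was handed in at about 12 s with no verdict returned.

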